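Clear the fixture and hold the offset lever level above it

TASK

First take the wire basket off the fixture and hang it by its handle on the hook of the stand, left hanging there freely. Then pick up the cast lever by its balance point and hold it level about 4 cm above the fixture's posts without touching them, its big boss straight above the thick post and its small eye straight above the thin post; finish while still holding it there, and do not disturb the beaker, the weight or the bottle standing nearby.

Things in the scene. Friction and masses are not known exactly. Their poses are not given: they have to be found in the camera images.
- fixture: fixed steel plate 210 x 110 mm on short feet, top 20 mm above the worktop, with two upright aluminium posts 50 mm high on its long centre line, 150 mm apart. Origin: on the worktop under the plate's centre; x runs from the thick post (x = -75 mm) to the thin post (x = +75 mm), z up. On the left of the worktop, turned differently each time
- thick_post (a point): centre of the top of the thick post (14 mm diameter), 70 mm above the worktop; axes as the fixture's
- thin_post (a point): centre of the top of the thin post (8 mm diameter), 70 mm above the worktop; axes as the fixture's
- basket: open wire basket, bright steel, 64 mm (x) x 100 mm (y), rim 44 mm high, 150 g, with a rigid arched handle; at first on the fixture plate between the posts. Origin: centre of underside, z up. The handle's top is a straight round bar 10 mm thick along y, 88 mm long
- bail_mid (a point): middle of the handle's top bar, on its centre line, 115 mm above the basket's underside; axes as the basket's. The opening from rim to bar is 66 mm high. To keep the bar's middle free for the hook, pinch the bar from above about 32 mm to one side of the middle, fingers closing along x
- hook_stand: fixed dark steel stand left of the fixture: foot 100 mm diameter, 12 mm high; post 16 mm thick, 180 mm high; a level hook rod 8 mm thick, centre line 160 mm above the worktop, reaches 90 mm out along the stand's -x (roughly to the right, over towards the fixture, differs each time) and ends in a tip turned up to 186 mm. Origin: on the worktop under the post, z up
- hook_seat (a point): top of the hook rod, 50 mm from the post's axis towards the tip, 164 mm above the worktop; axes as the stand's (rod points along -x). The basket's handle comes over the tip from the free end, bar across the rod, and is then let down onto the rod
- lever: cast plain steel lever, 500 g, lying flat on the right: heavy round boss 42 mm diameter, 36 mm high, 18 mm bore; straight arm 16 mm wide, from 6 to 24 mm above the underside; small eye 26 mm diameter, 24 mm high, 10 mm bore, 150 mm from the boss centre to centre. Origin: boss axis at the underside; x to the eye, z up. Balance point: on the arm, 48 mm from the boss's axis
- boss_hole (a point): centre of the boss's bore at the lever's underside (the lever's origin); axes as the lever's
- eye_hole (a point): centre of the eye's bore at the lever's underside, 150 mm along the lever's x; axes as the lever's
- beaker: empty clear beaker, 56 mm diameter, 68 mm high, left of the fixture's near end: to be left alone. Origin: centre of its underside
- weight: bright metal 100 g weight, 26 mm diameter, 34 mm high, on the left of the lever's far end: to be left alone. Origin: centre of its underside
- bottle: clear bottle with a blue cap, 56 mm diameter, 111 mm high, beyond the lever: to be left alone. Origin: centre of its underside. Behind it a big wall display juts out over the back of the worktop (from 0.79 m ahead of the robot's base, 0.54 m above the worktop and up): carry things across near the robot, to keep the wrist clear of it

How it is judged:
On the way, in this order (a step that is already met when the one before it is completed fails the run):
1. the basket hangs by its handle on the hook, let go (contact force between basket and hook_stand above 0.4 N and distance between bail_mid and hook_seat below 0.06 m and height (world z) of basket above 0.03 m and contact force between basket and the arm below 0.1 N and contact force between basket and the fingers below 0.1 N), for 0.3 s.
2. the lever is lifted clear of the worktop, gripped at its balance point (contact force between lever and the fingers above 2 N and x of the grasp point in the frame of lever between 0.03 and 0.066 m and height (world z) of each of boss_hole, eye_hole above 0.04 m), for 0.2 s.
At the end, for the whole second after the job is handed in: Basket hangs by its handle on the hook, untouched. Lever still in the fingers, gripped within 18 mm of its balance point, level within 5 degrees, clear of the fixture; boss and eye within 15 mm sideways of the thick and thin post, 20 to 60 mm above their tops (all of step 1 and linear speed of basket below 0.1 m/s and contact force between lever and the fingers above 2 N and x of the grasp point in the frame of lever between 0.03 and 0.066 m and horizontal distance between boss_hole and thick_post below 0.015 m and z of boss_hole in the frame of thick_post between 0.02 and 0.06 m and horizontal distance between eye_hole and thin_post below 0.015 m and z of eye_hole in the frame of thin_post between 0.02 and 0.06 m and angle between lever's own z axis and vertical below 0.09 rad and contact force between lever and fixture below 0.1 N and linear speed of lever below 0.03 m/s and angular speed of lever below 0.15 rad/s); the arm keeps its last pose, push and grip.
It fails at once if the beaker was pushed away or knocked over (distance of beaker from where it was at the start of the episode above 0.03 m or angle between beaker's own z axis and vertical above 0.5 rad).
It fails at once if the weight was pushed away or knocked over (distance of weight from where it was at the start of the episode above 0.03 m or angle between weight's own z axis and vertical above 0.5 rad).
It fails at once if the bottle was pushed away or knocked over (distance of bottle from where it was at the start of the episode above 0.03 m or angle between bottle's own z axis and vertical above 0.5 rad).
It also fails if it takes over 67 s, if anything falls off the work surface, if the arm or the gripper's body presses on something with over 40 N, if the wrist force passes 120 N, or if a joint passes its speed limit or range.

ROBOT

A 7-joint arm with a two-finger parallel gripper is mounted at the origin on a cart in front of the work surface, level with it; the furniture and walls round the work are solid. World frame = base frame: x ahead of the robot, y to its left, z up, the work surface at z = 0. Lengths are in m, angles in rad, forces in N, time in s.
With the tool pointing down it reaches from about 0.425 to 0.875 m from the base axis. Payload 4.7 kg.
Tool frame: the origin (TCP) lies midway between the tips of the shut fingers; the grasp point (between the pads) lies 19 mm behind it; z points along the fingers, y is the line along which they close (so a half turn about z gives the same grasp; the last joint's range is limited). The gripper opens to 87 mm and grips with 3 to 60 N. Pads are 19 mm wide; open, the fingers measure 117 mm over their backs; the gripper's body (75 mm by 190 mm) begins 51 mm behind the grasp point.
Start: joints at [-1.328, 0.321, -0.07, 1.45, 0.023, 1.371, -0.057], TCP at [0.147, 0.633, 0.223] pointing down, gripper open.
Joint ranges: [-2.86, 2.86], [-0.3, 2.09], [-1.38, 1.24], [0.06, 2.45], [-1.56, 4.7], [0.09, 2.05], [-2.69, 2.69]. Speed limits (rad/s): [2.57, 2.57, 3.14, 3.14, 3.14, 3.14, 3.14].

INTERFACE

Orientations are given as a rotation vector (axis times angle).
In Python, from bench import ctrl gives the robot as it stands. The module is installed in compiled form; this text tells all that it offers.
- The arm moves only by the shell command python3 -m handwheel 'ROWS' [FORCE]. ROWS is JSON, a list of rows, each a list of 7 numbers: the finger opening in m, from 0 to 0.087, then the shift along the tool's x, y, z in m, then the turn, a rotation vector about the tool's x, y, z in degrees. A call has 1 to 12 rows; each row shifts and turns the commanded pose from where the row before left it, along the tool's axes as they then stand; what a row does not reach is not made up. A row lasts 1/8 s, in which the tool goes at most 62.5 mm and 10.7 degrees, less where a joint would pass 70% of its speed; a pose out of reach is approached as far as the arm can. A call is refused whole if a number of a shift passes 0.0625 or a number of a turn 10.7, either way. A call with a gripper value outside its range is refused whole. The fingers move at their own pace and stop on an object; FORCE is the grip in N (left out, the last holds). Time passes only in rows, so rows that do not move let the fingers close. It gives the time, the measured TCP pose, the force, the opening and the grip force at its end, in the units of the state.
- ctrl.get_state(): the state, without advancing time (a new reading comes with each control period).
- ctrl.get_image(name): name is "side" or "top"; returns (picture, depth): 420x560x3 uint8, blue, green, red; 420x560 float32, m along the optical axis (not along the pixel's ray), 0 where there is no reading.
- ctrl.camera_info(name): a dict with "intrinsics" (3x3 intrinsics, pixels), "D" ([k1, k2, p1, p2, k3] as OpenCV has them; the pictures are not rectified), "R" (3x3) and "t" (3): a world point X has camera coordinates R X + t. Camera axes: x right, y down, z forward; pixel columns grow to the right and rows downward; lengths in m; the calibration is good to about 2 mm. A picture is of the moment at which its call begins. camera_info takes no time and is no camera call.
- ctrl.close_job(): hands the job in; it is judged then, once.
The state is a dict: "time": time; "joint_positions": joint angles; "qd": joint speeds; "joint_torque": joint torques, N m; "position": TCP position; "tool_rot": TCP orientation; "ft_force": force on the tool from outside, world axes, zero at the start; "torque": the same for the moment, N m; "grip_width": opening from 0.0 (shut) to 1.0 (fully open); "grip_force": force on a finger pad.
Only numpy, scipy, OpenCV 4.12 (cv2) and the standard library are available. Lean on these libraries where they do the work, as an engineer would, in place of code of your own. Each camera call takes 0.05 s, during which the arm holds its last target. There are 200 camera calls.

## Working session

There is one attempt and no reset: what is moved stays moved. The work goes in short steps, Python scripts to look and compute and a shell command to move; the robot and the scene stay as the last step left them, time stands still between calls to the robot, and variables do not carry over. Pictures are saved under pics/ and viewed, at most 16 in all, crops included, and the job is handed in when it is done.

```bash
mkdir -p pics; python3 - <<'E'
from bench import ctrl
import cv2,numpy as np
s=ctrl.get_state();print({k:np.round(v,3).tolist() for k,v in s.items()})
for n in("top","side"):
    im,d=ctrl.get_image(n);cv2.imwrite(f"pics/{n}0.png",im);np.savez(f"{n}0.npz",im=im,d=d)
    i=ctrl.camera_info(n);print(n,{k:np.round(v,4).tolist() for k,v in i.items()})
E
```

```text
{'time': 0.0, 'joint_positions': [-1.328, 0.322, -0.07, 1.452, 0.023, 1.371, -0.057], 'qd': [0.001, 0.0, -0.001, 0.001, -0.0, -0.0, 0.001], 'joint_torque': [-0.0, -49.129, -0.404, -31.252, -0.064, 0.044, 0.0], 'position': [0.147, 0.633, 0.221], 'tool_rot': [-0.359, -3.121, 0.003], 'ft_force': [0.378, 0.283, -0.865], 'torque': [0.048, 0.003, -0.015], 'grip_force': 0.0, 'grip_width': 1.001}
top {'intrinsics': [[410.0502, 0.0, 275.5512], [0.0, 410.0502, 212.6792], [0.0, 0.0, 1.0]], 'D': [-0.0491, 0.0, 0.0, 0.0, 0.0], 'R': [[0.0128, -0.9999, -0.0075], [-0.9895, -0.0116, -0.1439], [0.1438, 0.0092, -0.9896]], 't': [0.0287, 0.5597, 1.4427]}
side {'intrinsics': [[502.7014, 0.0, 276.4087], [0.0, 502.7014, 203.7853], [0.0, 0.0, 1.0]], 'D': [-0.1556, 0.0, 0.0, 0.0, 0.0], 'R': [[-0.9982, 0.0563, 0.0213], [0.0212, 0.6603, -0.7507], [-0.0563, -0.7489, -0.6603]], 't': [0.5208, 0.0666, 1.8808]}
```

View pics/top0.png

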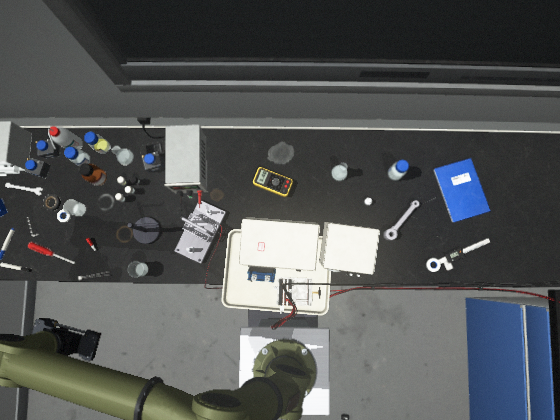

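View pics/side0.png

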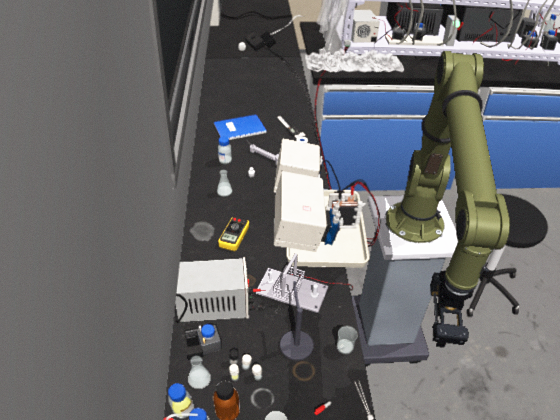

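```bash
cat > h.py <<'E'
import cv2,numpy as np
from bench import ctrl
def unproj(n,uv,d=None,z=None):
    i=ctrl.camera_info(n);K=np.array(i["intrinsics"]);D=np.array(i["D"]);R=np.array(i["R"]);t=np.array(i["t"])
    p=cv2.undistortPoints(np.array(uv,float).reshape(-1,1,2),K,D).reshape(-1,2)
    r=np.c_[p,np.ones(len(p))]
    if d is not None: return (r*np.array(d).reshape(-1,1)-t)@R
    c=-R.T@t; w=r@R; return c+w*((z-c[2])/w[:,2])[:,None]
def proj(n,X):
    i=ctrl.camera_info(n);K=np.array(i["intrinsics"])
    return cv2.projectPoints(np.array(X,float).reshape(-1,1,3),cv2.Rodrigues(np.array(i["R"]))[0],np.array(i["t"]),K,np.array(i["D"]))[0].reshape(-1,2)
def cloud(n,im_d):
    d=im_d; v,u=np.mgrid[:d.shape[0],:d.shape[1]]
    return unproj(n,np.c_[u.ravel(),v.ravel()],d=d.ravel()).reshape(*d.shape,3)
E
python3 - <<'E'
from h import *
t=np.load("top0.npz")["im"];s=np.load("side0.npz")["im"]
a=cv2.resize(t[190:290,110:240],None,fx=6,fy=6,interpolation=cv2.INTER_CUBIC);cv2.imwrite("pics/c1.png",a)
b=cv2.resize(t[150:250,350:440],None,fx=4,fy=4,interpolation=cv2.INTER_CUBIC)
c=cv2.resize(s[250:370,240:340],None,fx=4,fy=4,interpolation=cv2.INTER_CUBIC)
o=np.zeros((480,760,3),np.uint8);o[:400,:360]=b;o[:480,360:760]=c;cv2.imwrite("pics/c2.png",o)
for n in("top","side"):
    C=cloud(n,np.load(n+"0.npz")["d"]); 
    if n=="top":
        for v in range(150,300,12): print(v,[int(1000*C[v,u,2]) for u in range(110,440,12)])
E
```

```text
150 [-1, 63, 2, 24, 31, 152, 153, 152, 4, 0, -2, 1, -4, -2, -1, 2, 0, -7, -3, 4, 0, 2, -1, -3, 0, 3, 5, -1]
162 [0, 22, 2, 67, 45, 148, 151, 148, 4, 2, -1, -4, 0, -1, -1, 0, -6, 1, 2, 0, -3, 0, 0, 3, 111, 0, 1, 1]
174 [3, -2, 0, 0, -1, 153, 149, 144, 11, 1, -3, 1, 2, 39, 26, -1, 1, -2, -3, 51, -6, 0, -4, -2, 77, -5, -3, 2]
186 [-4, 0, -5, -3, 2, 133, 130, 121, 20, 1, 0, 2, -5, 28, 30, 24, 0, -4, -4, -1, -8, -1, 0, -1, -1, -3, -2, 4]
198 [2, 33, -7, 0, 0, 0, -1, -5, 0, 7, 0, -2, -3, -7, -5, 0, 1, 0, 0, 0, -2, 0, -8, -8, 0, 1, -7, -2]
210 [-4, -3, 0, 4, -4, -4, -6, 24, 71, 17, 0, 0, 0, 0, 1, 0, 2, 0, -2, -3, -3, -2, -3, -1, -4, 26, -5, 1]
222 [-3, -2, 0, 10, 184, -5, -2, 24, 15, 21, -4, 171, 169, 163, 167, 166, 128, 81, 87, -6, 0, -1, 1, 2, 16, -2, 2, -1]
234 [1, -1, 11, 14, 11, -3, 21, 58, 20, 2, 24, 158, 161, 161, 158, 159, 165, 160, 156, 180, 173, 182, 177, 33, 0, -2, 0, 0]
246 [0, -3, 0, 0, -8, 5, 21, 22, 22, 3, 6, 147, 156, 155, 149, 155, 147, 158, 168, 171, 172, 172, 169, -3, -2, 3, -3, 0]
258 [0, 5, 0, -3, -5, 1, -3, 17, -4, 0, 10, 142, 145, 147, 148, 147, 152, 150, 163, 165, 168, 166, 163, 2, 3, -2, 0, -3]
270 [-9, -8, 13, 24, -3, -6, 2, 2, -1, 3, -3, 0, 114, 107, 8, 1, -1, 139, 5, 100, 157, 158, 153, 2, -2, 2, 3, 6]
282 [-1, -1, -3, 0, 1, 0, -5, -5, -4, 0, 1, 3, 4, 7, 7, 92, 9, 2, 9, 0, -2, -3, -4, -6, -2, -5, -1, 0]
294 [-755, -751, -738, -749, -745, -743, -753, -745, -743, -749, 0, 2, 1, 5, 8, 101, 13, 2, 5, -757, -755, -751, -752, -753, -753, -746, -752, -743]
```

View pics/c1.png

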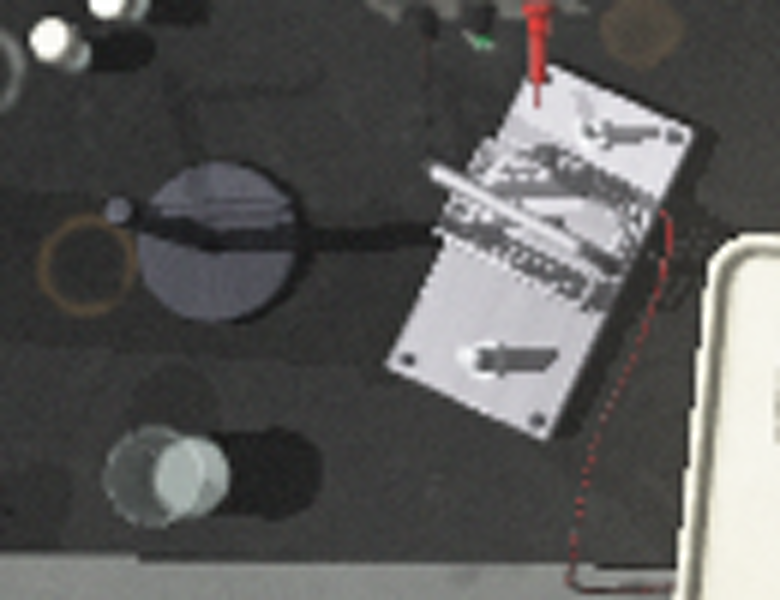

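View pics/c2.png

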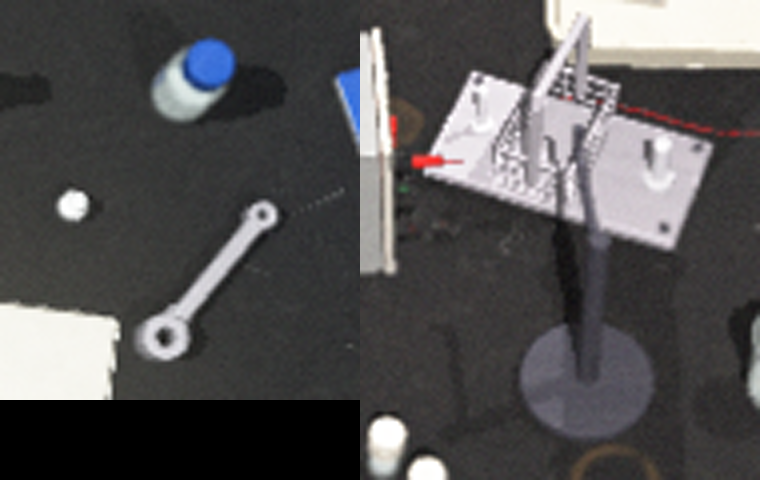

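```bash
python3 - <<'E'
from h import *
np.set_printoptions(precision=4,suppress=True)
T=lambda x,y:(110+(x+.5)/6-.5,190+(y+.5)/6-.5)
S=lambda x,y:(240+(x-360+.5)/4-.5,250+(y+.5)/4-.5)
L=lambda x,y:(350+(x+.5)/4-.5,150+(y+.5)/4-.5)
def p(n,l,uv,z):print(n,l,unproj(n,uv,z=z))
p("top","plate",[T(550,65),T(693,130),T(547,438),T(388,362)],.02)
p("side","plate",[S(475,70),S(712,143),S(677,247),S(424,172)],.02)
p("top","bar",[T(432,170),T(610,268)],.135)
p("side","bar",[S(535,98),S(587,20)],.135)
p("top","posttops thick,thin",[T(468,357),T(590,128)],.07)
p("side","posttops",[S(661,140),S(478,90)],.07)
p("top","foot",[T(217,241)],.012);p("side","foot",[S(587,380)],.012)
p("top","pt",[T(118,210)],.18);p("side","pt",[S(598,238)],.18)
p("side","rod end .16/.186",[S(584,155)],.16);p("side","tip",[S(578,125)],.186)
p("top","rod?",[T(210,240)],.16);p("top","tip",[T(205,240)],.186)
p("top","boss",[L(165,338)],.036);p("top","eye",[L(262,214)],.024)
p("top","weight",[L(72,205)],.034);p("top","cap",[L(210,63)],.111);p("top","beaker",[T(152,476)],.068)
for n in("top","side"):
    R=np.array(ctrl.camera_info(n)["R"]);print(-R.T@ctrl.camera_info(n)["t"])
E
```

```text
top plate [[0.6048 0.3109 0.02  ]
 [0.5654 0.2213 0.02  ]
 [0.3767 0.304  0.02  ]
 [0.421  0.4026 0.02  ]]
side plate [[0.5615 0.2231 0.02  ]
 [0.3738 0.3091 0.02  ]
 [0.4142 0.4108 0.02  ]
 [0.6068 0.3293 0.02  ]]
top bar [[0.5238 0.3532 0.135 ]
 [0.4696 0.2502 0.135 ]]
side bar [[0.5237 0.354  0.135 ]
 [0.4781 0.2763 0.135 ]]
top posttops thick,thin [[0.4221 0.3428 0.07  ]
 [0.5585 0.2759 0.07  ]]
side posttops [[0.4231 0.3451 0.07  ]
 [0.5626 0.2883 0.07  ]]
top foot [[0.4941 0.5143 0.012 ]]
side foot [[0.4928 0.522  0.012 ]]
top pt [[0.4938 0.515  0.18  ]]
side pt [[0.4934 0.5182 0.18  ]]
side rod end .16/.186 [[0.4946 0.43   0.16  ]]
side tip [[0.4996 0.4238 0.186 ]]
top rod? [[0.4799 0.4696 0.16  ]]
top tip [[0.4773 0.4637 0.186 ]]
top boss [[ 0.4866 -0.3815  0.036 ]]
top eye [[ 0.6033 -0.4778  0.024 ]]
top weight [[ 0.6077 -0.3001  0.034 ]]
top cap [[ 0.7222 -0.4077  0.111 ]]
top beaker [[0.3499 0.5267 0.068 ]]
[0.3459 0.0218 1.5084]
[0.6243 1.3352 1.2808]
```

```bash
python3 - <<'E'
from h import *
np.set_printoptions(precision=4,suppress=True)
for n in("top","side"):
    C=cloud(n,np.load(n+"0.npz")["d"]).reshape(-1,3)
    m=(C[:,2]>.148)&(C[:,2]<.195)&(abs(C[:,0]-.49)<.1)&(C[:,1]>.37)&(C[:,1]<.56)
    P=C[m];print(n,len(P));print(P[np.argsort(P[:,1])][:40])
t=np.load("top0.npz")["im"];s=np.load("side0.npz")["im"]
a=cv2.resize(t[200:265,110:220],None,fx=7,fy=7,interpolation=cv2.INTER_CUBIC)
b=cv2.resize(s[270:330,260:330],None,fx=6,fy=6,interpolation=cv2.INTER_CUBIC)
def dr(img,n,o,f,P,c):
    q=((proj(n,P)-o+.5)*f-.5)
    for u,v in zip(q[:-1],q[1:]):cv2.line(img,tuple(int(x) for x in u),tuple(int(x) for x in v),c,1)
for y,c in((-90,(0,255,0)),(-105,(0,0,255))):
    d=np.array([np.cos(np.radians(y)),np.sin(np.radians(y)),0]);B=np.array([.494,.517,0])
    P=[B,B+[0,0,.18],B+[0,0,.16],B+[0,0,.16]+.09*d,B+[0,0,.186]+.09*d]
    dr(a,"top",(110,200),7,P,c);dr(b,"side",(260,270),6,P,c)
f=np.array([.4915,.3135,0]);x=np.array([np.cos(np.radians(-24.8)),np.sin(np.radians(-24.8)),0]);yy=np.array([-x[1],x[0],0]);z=np.array([0,0,1])
bm=np.array([.503,.315,.135])
for img,n,o,k in((a,"top",(110,200),7),(b,"side",(260,270),6)):
    dr(img,n,o,k,[f+.02*z+i*.105*x+j*.055*yy for i,j in((1,1),(1,-1),(-1,-1),(-1,1),(1,1))],(255,255,0))
    for q in(-1,1):dr(img,n,o,k,[f+q*.075*x+.02*z,f+q*.075*x+.07*z],(255,0,255))
    dr(img,n,o,k,[bm-.044*yy,bm+.044*yy],(0,255,255))
o=np.zeros((600,800,3),np.uint8);o[:455,:770]=a;cv2.imwrite("pics/o1.png",a)
b=b[:,:];cv2.imwrite("pics/o2.png",b)
w=np.zeros((600,800,3),np.uint8)
E
python3 - <<'E'
import cv2,numpy as np
a=cv2.imread("pics/o1.png");b=cv2.imread("pics/o2.png")
a=cv2.resize(a,(470,278));b=b
E
```

```text
top 93
[[0.503  0.4185 0.1844]
 [0.4999 0.4189 0.1826]
 [0.497  0.4196 0.1795]
 [0.4994 0.4208 0.187 ]
 [0.503  0.4219 0.1841]
 [0.4969 0.4227 0.1801]
 [0.4982 0.4298 0.1677]
 [0.5019 0.4308 0.1651]
 [0.4983 0.4333 0.1672]
 [0.5019 0.4343 0.1647]
 [0.4954 0.4344 0.1631]
 [0.4953 0.4377 0.1631]
 [0.4989 0.4384 0.1616]
 [0.5026 0.4397 0.1579]
 [0.5019 0.4413 0.1637]
 [0.4955 0.4417 0.1612]
 [0.4988 0.4418 0.1616]
 [0.4986 0.4447 0.1629]
 [0.5021 0.4454 0.1614]
 [0.4959 0.4462 0.1576]
 [0.4953 0.448  0.1626]
 [0.4987 0.4484 0.162 ]
 [0.5021 0.4487 0.1617]
 [0.4953 0.4516 0.1619]
 [0.4988 0.4522 0.1606]
 [0.4982 0.4541 0.1651]
 [0.4953 0.4552 0.1611]
 [0.495  0.4576 0.1641]
 [0.4987 0.459  0.1604]
 [0.495  0.4612 0.1635]
 [0.4984 0.4615 0.163 ]
 [0.4947 0.4638 0.1658]
 [0.4981 0.4642 0.1651]
 [0.4981 0.4677 0.1647]
 [0.4955 0.4696 0.1583]
 [0.4983 0.4716 0.1629]
 [0.4954 0.4728 0.1589]
 [0.495  0.475  0.1623]
 [0.4985 0.4758 0.1605]
 [0.4944 0.4767 0.1672]]
side 127
[[0.4968 0.422  0.1832]
 [0.4968 0.4233 0.1803]
 [0.5    0.4263 0.184 ]
 [0.497  0.4265 0.1798]
 [0.4997 0.4269 0.176 ]
 [0.4967 0.4271 0.1716]
 [0.497  0.4281 0.1772]
 [0.5001 0.4286 0.1824]
 [0.4969 0.4301 0.1709]
 [0.4937 0.4309 0.1627]
 [0.4996 0.431  0.1675]
 [0.4964 0.4311 0.1586]
 [0.5001 0.4316 0.1772]
 [0.5    0.4319 0.1732]
 [0.497  0.4325 0.1694]
 [0.4969 0.4336 0.1662]
 [0.4994 0.4337 0.1574]
 [0.4999 0.4345 0.1674]
 [0.4941 0.4351 0.1634]
 [0.4938 0.4364 0.156 ]
 [0.5001 0.4372 0.1663]
 [0.4973 0.439  0.164 ]
 [0.4973 0.4403 0.161 ]
 [0.4948 0.4417 0.1671]
 [0.5003 0.4417 0.1629]
 [0.5003 0.4434 0.1606]
 [0.4948 0.4445 0.1616]
 [0.4979 0.4462 0.1639]
 [0.4949 0.4466 0.1598]
 [0.5007 0.4474 0.161 ]
 [0.5006 0.4483 0.1577]
 [0.498  0.4489 0.1628]
 [0.4983 0.4518 0.162 ]
 [0.4954 0.4519 0.1619]
 [0.498  0.4533 0.1548]
 [0.4985 0.4551 0.1616]
 [0.4929 0.4552 0.1615]
 [0.4962 0.4587 0.1661]
 [0.4937 0.4621 0.1657]
 [0.4933 0.4628 0.1576]]
```

View pics/o1.png

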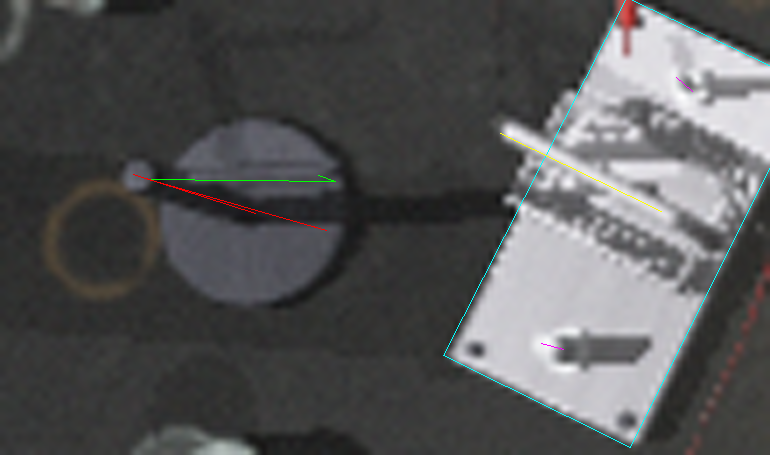

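View pics/o2.png

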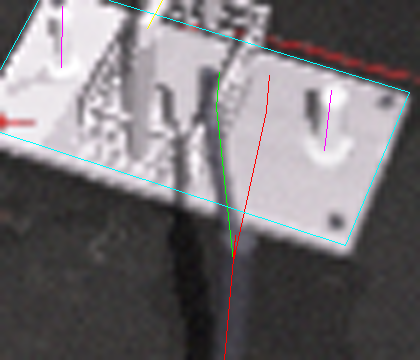

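```bash
python3 - <<'E'
from h import *
np.set_printoptions(precision=4,suppress=True)
def line(P):
    c=P[:,:2].mean(0);v=np.linalg.svd(P[:,:2]-c)[2][0];s=(P[:,:2]-c)@v
    return len(P),c,np.degrees(np.arctan2(v[1],v[0])),c+v*s.min(),c+v*s.max(),np.median(P[:,2])
for n in("top","side"):
    C=cloud(n,np.load(n+"0.npz")["d"]).reshape(-1,3)
    def sel(x0,x1,y0,y1,z0,z1):
        return C[(C[:,0]>x0)&(C[:,0]<x1)&(C[:,1]>y0)&(C[:,1]<y1)&(C[:,2]>z0)&(C[:,2]<z1)]
    print(n,"rod",line(sel(.45,.55,.435,.50,.15,.172)))
    print("tip",sel(.45,.55,.40,.45,.174,.195).mean(0),"posttop",np.median(sel(.45,.55,.49,.55,.17,.195),0))
    print("bar",line(sel(.44,.56,.24,.39,.128,.148)))
    for q in((.4225,.344),(.5605,.282)):
        P=sel(q[0]-.025,q[0]+.025,q[1]-.025,q[1]+.025,.06,.08);print("post",len(P),P.mean(0) if len(P) else 0)
    P=sel(.36,.63,.2,.43,.014,.027);r=cv2.minAreaRect((P[:,:2]*1000).astype(np.float32));print("plate",r)
    P=sel(.45,.53,-.43,-.34,.03,.045);print("boss",len(P),(P.max(0)+P.min(0))/2)
    P=sel(.585,.63,-.51,-.455,.014,.034);print("eye",len(P),(P.max(0)+P.min(0))/2)
    print("arm",line(sel(.515,.59,-.47,-.4,.015,.034)))
E
```

```text
top rod (45, array([0.4968, 0.4678]), np.float64(94.04365985101533), array([0.4989, 0.438 ]), array([0.4945, 0.4993]), np.float64(0.16186498694467105))
tip [0.4999 0.4204 0.1829] posttop [0.4929 0.5136 0.178 ]
bar (89, array([0.5021, 0.3087]), np.float64(-116.9523696774579), array([0.5259, 0.3555]), array([0.4797, 0.2648]), np.float64(0.1375850447032063))
post 14 [0.4234 0.3432 0.0697]
post 4 [0.5602 0.2813 0.068 ]
plate ((498.18853759765625, 297.61370849609375), (198.67295837402344, 257.821044921875), 85.69938659667969)
boss 88 [ 0.4983 -0.3906  0.0354]
eye 52 [ 0.6004 -0.4729  0.0237]
arm (112, array([ 0.5543, -0.4355]), np.float64(140.35741573603727), array([ 0.5877, -0.4632]), array([ 0.5162, -0.404 ]), np.float64(0.022552127387256718))
side rod (54, array([0.4961, 0.467 ]), np.float64(93.19171280149772), array([0.4978, 0.4353]), array([0.4943, 0.4986]), np.float64(0.1619431334702548))
tip [0.4984 0.4267 0.18  ] posttop [0.4926 0.5216 0.177 ]
bar (87, array([0.5038, 0.3191]), np.float64(62.644188158674325), array([0.4785, 0.2703]), array([0.5248, 0.3598]), np.float64(0.13806990468316452))
post 17 [0.4217 0.3487 0.0682]
post 7 [0.5588 0.2861 0.0679]
plate ((494.6425476074219, 302.74200439453125), (203.34527587890625, 256.97210693359375), 86.49662017822266)
boss 14 [ 0.5101 -0.3816  0.0365]
eye 28 [ 0.5999 -0.4769  0.0218]
arm (71, array([ 0.5557, -0.4346]), np.float64(141.1613658986256), array([ 0.5909, -0.4629]), array([ 0.5194, -0.4054]), np.float64(0.0223575155916211))
```

```bash
cat > plan.py <<'E'
import sys;from h import *
from scipy.spatial.transform import Rotation as Ro
# args: x y z yaw(tool y, deg): TCP target, tool down. prints turn (tool rotvec deg) and shift in tool axes before/after turn
a=[float(v) for v in sys.argv[1:5]]
s=ctrl.get_state();R=Ro.from_rotvec(s["tool_rot"]);p=np.array(s["position"]);np.set_printoptions(precision=4,suppress=True)
w=np.radians(a[3]);y=np.array([np.cos(w),np.sin(w),0]);z=np.array([0,0,-1.]);G=Ro.from_matrix(np.c_[np.cross(y,z),y,z])
d=np.array(a[:3])-p;Y=R.as_matrix()[:,1]
print("t",s["time"],"p",p,"yawY",np.degrees(np.arctan2(Y[1],Y[0])),"q",np.array(s["joint_positions"]),"F",np.array(s["ft_force"]),"grip",s["grip_width"],s["grip_force"])
print("turn",np.degrees((R.inv()*G).as_rotvec()),"shift now",R.inv().apply(d),"shift after turn",G.inv().apply(d))
E
python3 plan.py .488 .2855 .221 152.9
```

```text
t 0.1 p [0.1474 0.6326 0.2216] yawY 76.89244716305448 q [-1.3279  0.3217 -0.0701  1.4516  0.0226  1.3708 -0.0569] F [-0.769   0.1202 -0.4907] grip 1.0006628511879794 0.0
turn [ -0.0889  -0.0602 -76.0075] shift now [-0.4105 -0.2608  0.0011] shift after turn [ 0.1538 -0.4613  0.0006]
```

```bash
python3 -m handwheel '[[0.06,0,0,0,0,0,-9.5],[0.06,0,0,0,0,0,-9.5],[0.06,0,0,0,0,0,-9.5],[0.06,0,0,0,0,0,-9.5],[0.06,0,0,0,0,0,-9.5],[0.06,0,0,0,0,0,-9.5],[0.06,0,0,0,0,0,-9.5],[0.06,0,0,0,0,0,-9.5]]'
python3 -m handwheel '[[0.06,0.0128,-0.0384,0,0,0,0],[0.06,0.0128,-0.0384,0,0,0,0],[0.06,0.0128,-0.0384,0,0,0,0],[0.06,0.0128,-0.0384,0,0,0,0],[0.06,0.0128,-0.0384,0,0,0,0],[0.06,0.0128,-0.0384,0,0,0,0],[0.06,0.0128,-0.0384,0,0,0,0],[0.06,0.0128,-0.0384,0,0,0,0],[0.06,0.0128,-0.0384,0,0,0,0],[0.06,0.0128,-0.0384,0,0,0,0],[0.06,0.0128,-0.0384,0,0,0,0],[0.06,0.0128,-0.0384,0,0,0,0]]'
python3 -m handwheel '[[0.06,0,0,0,0,0,0],[0.06,0,0,0,0,0,0]]'
python3 plan.py .488 .2855 .116 152.9
```

```text
time: 1.1
position: [0.1475, 0.6327, 0.2219]
tool_rot: [1.646, -2.675, 0.001]
ft_force: [0.3, 0.8, 0.4]
grip_width: 0.689
grip_force: 0.0
time: 2.6
position: [0.4882, 0.2852, 0.2222]
tool_rot: [1.639, -2.68, -0.0]
ft_force: [1.1, 0.0, -0.2]
grip_width: 0.689
grip_force: 0.0
time: 2.85
position: [0.4869, 0.287, 0.2221]
tool_rot: [1.639, -2.679, -0.001]
ft_force: [-0.2, 1.8, 0.3]
grip_width: 0.69
grip_force: 0.0
t 2.85 p [0.4869 0.287  0.2221] yawY 152.91934612219666 q [-0.6457  0.1409  0.0737  1.6703 -0.0116  1.3316  2.099 ] F [-0.1563  1.8146  0.2581] grip 0.6895899758994403 0.0
turn [ 0.068  -0.0135  0.0194] shift now [ 0.0008 -0.0018  0.1061] shift after turn [ 0.0008 -0.0017  0.1061]
```

```bash
python3 -m handwheel '[[0.06,0,-0.001,0.025,0,0,0],[0.06,0,0,0.025,0,0,0],[0.06,0,0,0.02,0,0,0],[0.06,0,0,0.02,0,0,0],[0.06,0,0,0.016,0,0,0],[0.06,0,0,0,0,0,0],[0,0,0,0,0,0,0],[0,0,0,0,0,0,0],[0,0,0,0,0,0,0],[0,0,0,0,0,0,0],[0,0,0,0,0,0,0]]' 35
python3 plan.py .488 .2855 .190 152.9
python3 - <<'E'
from h import *
im,d=ctrl.get_image("side");np.savez("s1.npz",im=im,d=d)
t,_=ctrl.get_image("top")
a=cv2.resize(im[200:340,230:350],(480,560));b=cv2.resize(t[190:290,130:230],(320,320));o=np.zeros((560,800,3),np.uint8);o[:,:480]=a;o[:320,480:]=b
cv2.imwrite("pics/g1.png",o)
E
```

```text
time: 4.22
position: [0.4886, 0.286, 0.1167]
tool_rot: [-1.639, 2.68, 0.0]
ft_force: [-0.1, 0.1, 0.8]
grip_width: 0.206
grip_force: 0.0
t 4.225 p [0.4886 0.286  0.1167] yawY 152.88982426502596 q [-0.6406  0.219   0.0726  1.7975 -0.0176  1.1254  2.1062] F [-0.0709  0.0925  0.8452] grip 0.2057310390736149 0.0
turn [-0.003   0.0146 -0.0102] shift now [ 0.0007  0.0003 -0.0733] shift after turn [ 0.0007  0.0003 -0.0733]
```

View pics/g1.png

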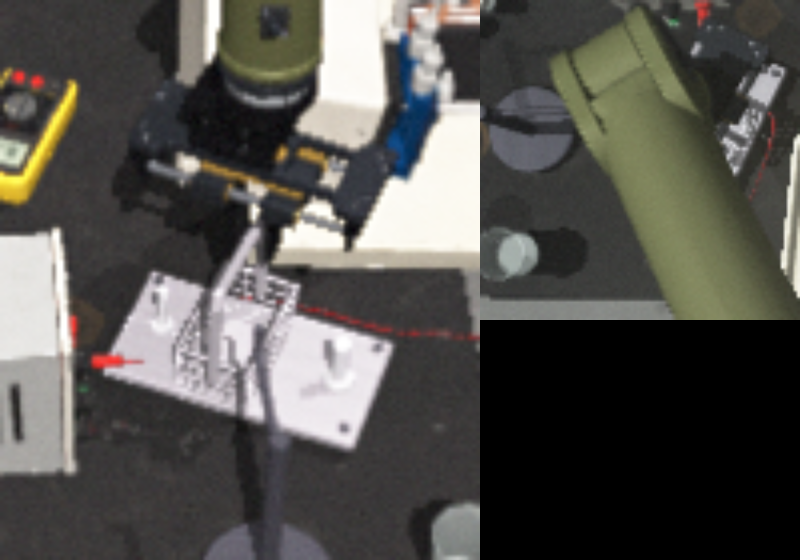

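The side view shows the gripper over the far-right end of the handle bar (crop px ~(260,215)), with the basket undisturbed and the fingers still closing. I'll finish closing and lift slightly.

```bash
python3 -m handwheel '[[0,0,0,0,0,0,0],[0,0,0,0,0,0,0],[0,0,0,0,0,0,0],[0,0,0,0,0,0,0]]' 35
python3 -m handwheel '[[0,0,0,-0.008,0,0,0],[0,0,0,-0.01,0,0,0],[0,0,0,-0.015,0,0,0],[0,0,0,-0.02,0,0,0],[0,0,0,-0.02,0,0,0],[0,0,0,0,0,0,0],[0,0,0,0,0,0,0]]'
python3 plan.py .476 .2855 .190 93.6
python3 - <<'E'
from h import *
im,d=ctrl.get_image("side");C=cloud("side",d).reshape(-1,3)
P=C[(abs(C[:,0]-.5)<.05)&(abs(C[:,1]-.32)<.06)&(C[:,2]>.19)&(C[:,2]<.23)]
# bar points away from the gripper
P=P[P[:,1]>.31];c=P.mean(0);v=np.linalg.svd(P-c)[2][0];print(len(P),c,v,P[P[:,1].argsort()][[0,-1]])
E
```

```text
time: 4.82
position: [0.4886, 0.2859, 0.1166]
tool_rot: [-1.639, 2.68, -0.0]
ft_force: [-0.2, 0.3, -0.3]
grip_width: 0.099
grip_force: 35.0
time: 5.7
position: [0.4883, 0.2858, 0.1893]
tool_rot: [1.639, -2.68, -0.0]
ft_force: [-0.0, -0.3, -2.2]
grip_width: 0.102
grip_force: 35.0
t 5.7 p [0.4883 0.2858 0.1893] yawY 152.89627888635545 q [-0.6436  0.1607  0.0747  1.7141 -0.0126  1.2675  2.1024] F [-0.0324 -0.3335 -2.1513] grip 0.10216526514993074 34.99951422214508
turn [ 0.0044 -0.021  59.2963] shift now [ 0.0059  0.0108 -0.0007] shift after turn [ 0.0123  0.0005 -0.0007]
63 [0.51231969 0.34036946 0.20863872] [ 0.45913936  0.86865383 -0.18609558] [[0.49501275 0.31169914 0.21535031]
 [0.52215719 0.36684719 0.20743366]]
```

```bash
python3 -m handwheel '[[0,0,0,0,0,0,5],[0,0,0,0,0,0,8],[0,0,0,0,0,0,8.3],[0,0,0,0,0,0,8],[0,0,0,0,0,0,8],[0,0,0,0,0,0,8],[0,0,0,0,0,0,8],[0,0,0,0,0,0,6],[0,0.012,0,0,0,0,0],[0,0,0,0,0,0,0],[0,0,0,0,0,0,0]]' 45
python3 plan.py .476 .2855 .190 93.6
python3 - <<'E'
from h import *
im,d=ctrl.get_image("side");C=cloud("side",d).reshape(-1,3)
cv2.imwrite("pics/h1.png",cv2.resize(im[200:340,230:350],(514,600),interpolation=cv2.INTER_CUBIC))
P=C[(C[:,0]>.49)&(C[:,0]<.57)&(abs(C[:,1]-.287)<.03)&(C[:,2]>.18)&(C[:,2]<.23)]
np.set_printoptions(precision=4,suppress=True);P=P[P[:,0].argsort()];print(len(P));print(P[::3])
E
```

```text
time: 7.12
position: [0.4763, 0.2852, 0.1895]
tool_rot: [-0.101, 3.14, 0.0]
ft_force: [-0.7, -0.5, -1.6]
grip_width: 0.099
grip_force: 45.0
t 7.125 p [0.4763 0.2852 0.1895] yawY 93.66963091762585 q [-0.7209  0.1374  0.1464  1.7416 -0.021   1.264   1.0652] F [-0.7301 -0.486  -1.5604] grip 0.09936270467187618 44.9992354180722
turn [0.0039 0.0066 0.0696] shift now [ 0.0003  0.0003 -0.0005] shift after turn [ 0.0003  0.0003 -0.0005]
82
[[0.4987 0.2884 0.2043]
 [0.502  0.29   0.2103]
 [0.5047 0.2892 0.2053]
 [0.5078 0.2879 0.2084]
 [0.5105 0.2844 0.2092]
 [0.5135 0.2842 0.2091]
 [0.517  0.2907 0.2116]
 [0.5196 0.2848 0.2098]
 [0.5204 0.2959 0.2128]
 [0.5232 0.294  0.2109]
 [0.526  0.2931 0.2058]
 [0.529  0.2896 0.2151]
 [0.5296 0.2976 0.2191]
 [0.532  0.2922 0.2094]
 [0.5352 0.2945 0.2118]
 [0.5379 0.2923 0.2054]
 [0.5411 0.2928 0.2146]
 [0.5441 0.2954 0.2089]
 [0.5465 0.2917 0.1923]
 [0.547  0.2945 0.208 ]
 [0.5471 0.2972 0.2065]
 [0.5497 0.2882 0.2102]
 [0.5498 0.2967 0.1933]
 [0.5501 0.296  0.2097]
 [0.5526 0.2892 0.2028]
 [0.5527 0.2956 0.1879]
 [0.5552 0.2876 0.184 ]
 [0.5557 0.2964 0.1888]]
```

View pics/h1.png

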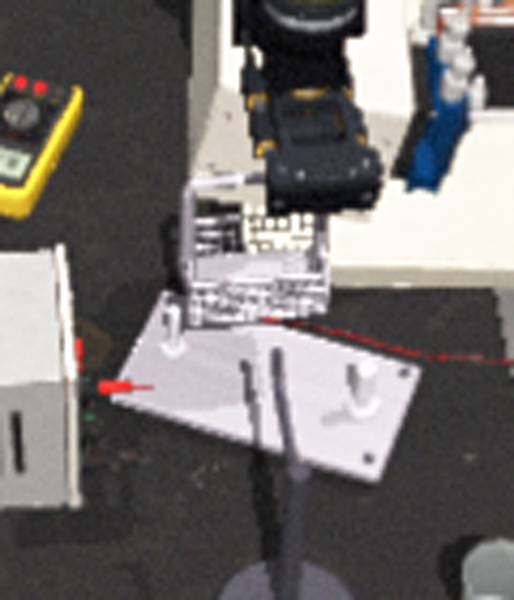

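The basket is held level. The handle bar runs from about (185,185) to (265,180) px and lines up with the hook rod near (280,350). Now I slide it along the rod.

```bash
python3 plan.py .467 .466 .192 93.6|tail -1; python3 -m handwheel '[[0,0,0.01,-0.002,0,0,0],[0,0,0.02,0,0,0,0],[0,0,0.02,0,0,0,0],[0,0,0.02,0,0,0,0],[0,0,0.02,0,0,0,0],[0,0,0.02,0,0,0,0],[0,0,0.02,0,0,0,0],[0,0,0.02,0,0,0,0],[0,0,0.015,0,0,0,0],[0,0,0.01,0,0,0,0],[0,0,0.006,0,0,0,0],[0,0,0,0,0,0,0]]'
python3 plan.py .4665 .466 .150 93.6
python3 - <<'E'
from h import *
im,d=ctrl.get_image("side")
a=cv2.resize(im[250:370,240:350],(550,600),interpolation=cv2.INTER_CUBIC);cv2.imwrite("pics/k1.png",a)
E
```

```text
turn [0.0077 0.0159 0.0344] shift now [-0.0019  0.1811 -0.0024] shift after turn [-0.0018  0.1811 -0.0024]
time: 8.68
position: [0.4652, 0.4659, 0.1915]
tool_rot: [0.098, -3.14, 0.0]
ft_force: [-0.3, 0.2, -1.7]
grip_width: 0.098
grip_force: 45.0
t 8.675 p [0.4652 0.4659 0.1915] yawY 93.59193561142675 q [-0.8772  0.351   0.0654  1.4743 -0.0231  1.3172  0.8235] F [-0.3454  0.2459 -1.6594] grip 0.09811741529198613 45.00046652276069
turn [-0.0095 -0.0032 -0.0081] shift now [-0.0013  0.0001  0.0415] shift after turn [-0.0013  0.0001  0.0415]
```

View pics/k1.png

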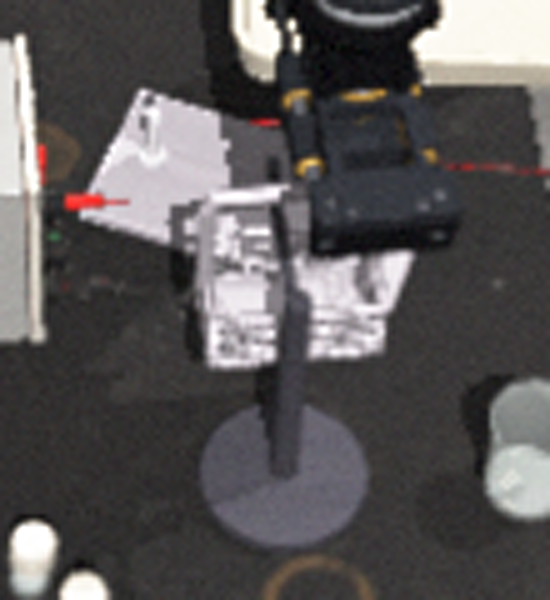

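The rod passes through the handle opening, with the tip at about (272,165) px beyond the bar at (245,195) px. Next I lower the basket.

```bash
python3 -m handwheel '[[0,0,0,0.012,0,0,0],[0,0,0,0.012,0,0,0],[0,0,0,0.01,0,0,0],[0,0,0,0,0,0,0],[0,0,0,0,0,0,0]]'|grep -E "pos|ft"
python3 -m handwheel '[[0,0,0,0.003,0,0,0],[0,0,0,0.003,0,0,0],[0,0,0,0,0,0,0],[0,0,0,0,0,0,0]]'|grep -E "pos|ft"
python3 -m handwheel '[[0,0,0,0.002,0,0,0],[0,0,0,0,0,0,0],[0,0,0,0,0,0,0]]'|grep -E "pos|ft"
```

```text
position: [0.4653, 0.4659, 0.1578]
ft_force: [-0.8, 0.6, -1.2]
position: [0.4652, 0.4658, 0.1516]
ft_force: [0.2, 0.8, -0.5]
position: [0.4654, 0.466, 0.15]
ft_force: [-0.1, 0.2, -0.0]
```

```bash
python3 -m handwheel '[[0.02,0,0,0.001,0,0,0],[0.04,0,0,0,0,0,0],[0.04,0,0,0,0,0,0],[0.04,0,0,0,0,0,0]]'
python3 -m handwheel '[[0.04,0,0,-0.005,0,0,0],[0.04,0,0,-0.01,0,0,0],[0.04,0,0,-0.02,0,0,0],[0.04,0,0,-0.03,0,0,0],[0.04,0,0,-0.03,0,0,0],[0.04,0,0,0,0,0,0]]'
python3 - <<'E'
from h import *
im,d=ctrl.get_image("side");C=cloud("side",d).reshape(-1,3)
a=cv2.resize(im[250:370,240:350],(550,600),interpolation=cv2.INTER_CUBIC);cv2.imwrite("pics/k2.png",a)
E
python3 plan.py .523 -.412 .26 51
```

```text
time: 10.72
position: [0.4652, 0.4658, 0.1486]
tool_rot: [-0.098, 3.14, 0.0]
ft_force: [0.4, -0.2, -0.5]
grip_width: 0.426
grip_force: 0.0
time: 11.48
position: [0.4667, 0.4672, 0.2486]
tool_rot: [-0.098, 3.135, 0.009]
ft_force: [0.5, -0.2, 0.1]
grip_width: 0.462
grip_force: 0.0
t 11.525 p [0.4659 0.4665 0.2462] yawY 93.59407222137956 q [-0.8786  0.3257  0.068   1.3985 -0.0221  1.4139  0.8227] F [-0.9396  0.6505 -0.3911] grip 0.45869633080218664 0.0
turn [ 0.2277  0.1023 42.5937] shift now [-0.002  -0.8803 -0.0164] shift after turn [-0.5973 -0.6468 -0.0138]
```

View pics/k2.png

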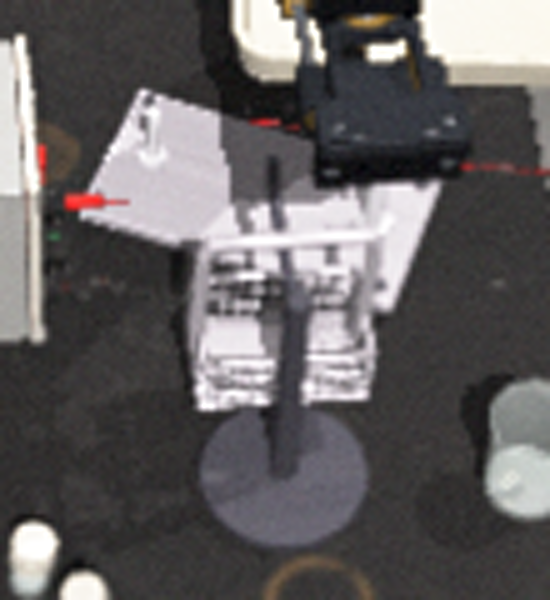

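The basket hangs on the rod, with its bar at about (290,240) px, and the gripper is clear. Next I check where the box is relative to the lever, so the flight path avoids it.

```bash
python3 - <<'E'
from h import *
np.set_printoptions(precision=3,suppress=True)
for n in("top","side"):
    C=cloud(n,np.load(n+"0.npz")["d"]).reshape(-1,3)
    P=C[(C[:,2]>.06)&(C[:,2]<.25)&(C[:,0]>.3)&(C[:,0]<.65)&(C[:,1]<-.05)&(C[:,1]>-.6)]
    r=cv2.boxPoints(cv2.minAreaRect((P[:,:2]).astype(np.float32)));print(n,r,P[:,2].max())
E
python3 -m handwheel '[[0.06,0,0,-0.01,0,0,8.6],[0.06,0,0,-0.01,0,0,8.5],[0.06,0,0,0,0,0,8.5],[0.06,0,0,0,0,0,8.5],[0.06,0,0,0,0,0,8.5],[0.06,0,0,0,0,0,0]]' | head -2
python3 plan.py .5242 -.411 .2 50.6
```

```text
top [[ 0.3   -0.05 ]
 [ 0.3   -0.318]
 [ 0.526 -0.318]
 [ 0.526 -0.05 ]] 0.18776566369804218
side [[ 0.302 -0.051]
 [ 0.303 -0.305]
 [ 0.525 -0.304]
 [ 0.524 -0.05 ]] 0.1907835846360864
time: 12.28
position: [0.4648, 0.4655, 0.2627]
t 12.275 p [0.4648 0.4655 0.2627] yawY 51.08410402219333 q [-0.9533  0.323   0.1659  1.3737 -0.0526  1.4507  0.1021] F [0.1837 0.7615 0.5961] grip 0.6860877612988788 0.0
turn [-0.0915  0.0042  0.4841] shift now [-0.5968 -0.6446  0.0638] shift after turn [-0.6022 -0.6396  0.0627]
```

```bash
python3 -m handwheel '[[0.06,-0.02,-0.022,0,0,0,0.5],[0.06,-0.038,-0.04,0,0,0,0],[0.06,-0.038,-0.04,0,0,0,0],[0.06,-0.038,-0.04,0,0,0,0],[0.06,-0.038,-0.04,0,0,0,0],[0.06,-0.038,-0.04,0,0,0,0],[0.06,-0.038,-0.04,0,0,0,0],[0.06,-0.038,-0.04,0,0,0,0],[0.06,-0.038,-0.04,0,0,0,0],[0.06,-0.038,-0.04,0,0,0,0],[0.06,-0.038,-0.04,0,0,0,0],[0.06,-0.038,-0.04,0,0,0,0]]' | head -2
python3 plan.py .5242 -.411 .2 50.6 | tail -1
```

```text
time: 13.78
position: [0.5092, -0.1709, 0.2635]
turn [ 0.0336 -0.002   0.0964] shift now [-0.1637 -0.1763  0.0634] shift after turn [-0.164  -0.176   0.0635]
```

```bash
python3 -m handwheel '[[0.06,-0.038,-0.04,0,0,0,0],[0.06,-0.038,-0.04,0,0,0,0],[0.06,-0.038,-0.04,0,0,0,0],[0.06,-0.03,-0.033,0,0,0,0],[0.06,-0.019,-0.02,0.02,0,0,0],[0.06,0,0,0.04,0,0,0],[0.06,0,0,0,0,0,0],[0.06,0,0,0,0,0,0]]' | head -2
python3 plan.py .5242 -.411 .004 50.6
python3 - <<'E'
from h import *
np.set_printoptions(precision=4,suppress=True)
im,d=ctrl.get_image("side");C=cloud("side",d).reshape(-1,3)
P=C[(C[:,2]>.015)&(C[:,2]<.04)&(C[:,0]>.52)&(C[:,0]<.59)&(C[:,1]<-.39)&(C[:,1]>-.48)]
c=P.mean(0);v=np.linalg.svd(P[:,:2]-c[:2])[2][0];print(len(P),c,v)
P=C[(C[:,2]>.03)&(C[:,2]<.045)&(C[:,0]>.45)&(C[:,0]<.53)&(C[:,1]<-.34)&(C[:,1]>-.43)];print(len(P),P.mean(0),P.min(0),P.max(0))
a=cv2.resize(im[120:200,200:320],(720,480),interpolation=cv2.INTER_CUBIC);cv2.imwrite("pics/l1.png",a)
E
```

```text
time: 14.78
position: [0.5258, -0.4062, 0.2047]
t 14.775 p [ 0.5258 -0.4062  0.2047] yawY 50.61238887998362 q [ 0.0324  0.4425  0.7992  1.4624 -0.3191  1.3696  1.7301] F [-0.6445 -0.4404  0.2081] grip 0.6889836648054946 0.0
turn [0.0244 0.0505 0.0124] shift now [-0.0016 -0.0048  0.2007] shift after turn [-0.0018 -0.0047  0.2007]
79 [ 0.5549 -0.4331  0.0225] [-0.7147  0.6995]
9 [ 0.499  -0.3815  0.0367] [ 0.4932 -0.3992  0.0325] [ 0.5034 -0.3664  0.0411]
```

View pics/l1.png

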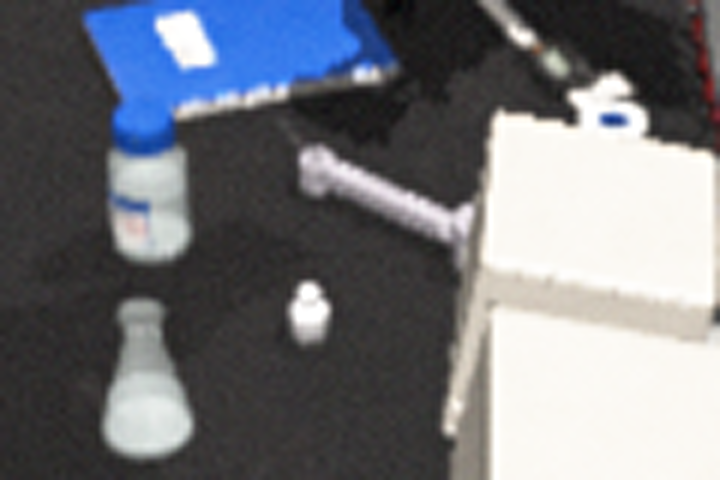

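The crop shows the lever lying undisturbed, with its eye at (318,170) and its arm running to the boss behind the box at (465,230). The weight at (308,315) and the bottle at (145,185) are clear of it. Next I descend.

```bash
python3 -m handwheel '[[0.06,-0.0017,-0.0045,0.02,0,0,0],[0.06,0,0,0.03,0,0,0],[0.06,0,0,0.03,0,0,0],[0.06,0,0,0.03,0,0,0],[0.06,0,0,0.02,0,0,0],[0.06,0,0,0.01,0,0,0],[0.06,0,0,0,0,0,0]]' 
python3 plan.py .5242 -.411 .004 50.6
python3 - <<'E'
from h import *
im,d=ctrl.get_image("top")
cv2.imwrite("pics/l2.png",cv2.resize(im[140:270,320:450],(600,600),interpolation=cv2.INTER_CUBIC))
E
```

```text
time: 15.7
position: [0.5236, -0.411, 0.0633]
tool_rot: [-1.061, -2.956, 0.0]
ft_force: [-0.6, 0.2, -0.3]
grip_width: 0.688
grip_force: 0.0
t 15.7 p [ 0.5236 -0.411   0.0633] yawY 50.49889757600661 q [ 0.077   0.5624  0.7403  1.6059 -0.4079  1.1343  1.7973] F [-0.5795  0.2047 -0.2623] grip 0.6884890322444184 0.0
turn [-0.008  -0.0199 -0.1011] shift now [-0.0005  0.0004  0.0593] shift after turn [-0.0005  0.0004  0.0593]
```

View pics/l2.png

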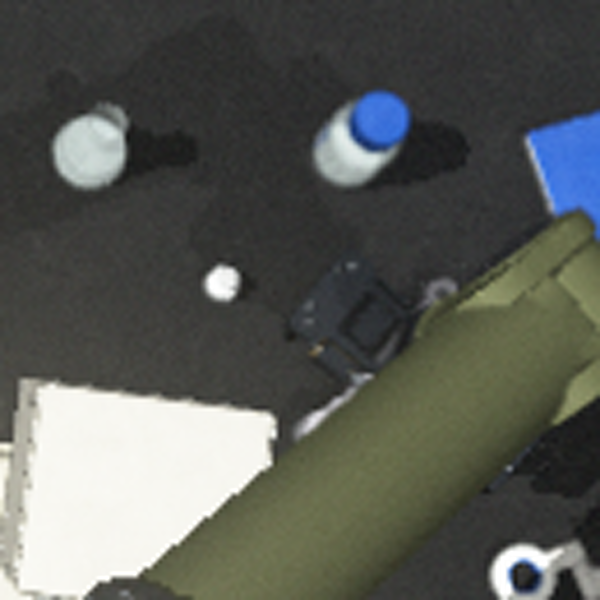

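The gripper straddles the lever arm at crop (370,340), clear of the weight at (222,283). The forearm passes over the box corner, so I check that height before going lower.

```bash
python3 - <<'E'
from h import *
im,d=ctrl.get_image("top");C=cloud("top",d)
f=130/600
for x,y in((200,590),(260,560),(300,500),(340,460),(400,400),(450,350)):
    print((x,y),np.round(C[int(140+y*f),int(320+x*f)],3))
E
```

```text
(200, 590) [ 0.359 -0.162  0.609]
(260, 560) [ 0.373 -0.193  0.6  ]
(300, 500) [ 0.403 -0.22   0.575]
(340, 460) [ 0.425 -0.243  0.56 ]
(400, 400) [ 0.459 -0.282  0.534]
(450, 350) [ 0.489 -0.318  0.51 ]
```

Plenty of clearance: the forearm is about 0.5 m up.

```bash
python3 -m handwheel '[[0.06,0,0,0.02,0,0,0],[0.06,0,0,0.02,0,0,0],[0.06,0,0,0.012,0,0,0],[0.06,0,0,0.006,0,0,0],[0.06,0,0,0,0,0,0]]' | grep -E "pos|ft"
python3 -m handwheel '[[0,0,0,0,0,0,0],[0,0,0,0,0,0,0],[0,0,0,0,0,0,0],[0,0,0,0,0,0,0],[0,0,0,0,0,0,0],[0,0,0,0,0,0,0],[0,0,0,0,0,0,0],[0,0,0,0,0,0,0],[0,0,0,0,0,0,0],[0,0,0,0,0,0,0]]' 55
```

```text
position: [0.5234, -0.4109, 0.005]
ft_force: [0.4, -0.4, 0.9]
time: 17.68
position: [0.5236, -0.4111, 0.0056]
tool_rot: [1.062, 2.957, 0.0]
ft_force: [-0.6, -0.0, 0.8]
grip_width: 0.184
grip_force: 55.0
```

```bash
python3 -m handwheel '[[0,0,0,-0.01,0,0,0],[0,0,0,-0.015,0,0,0],[0,0,0,-0.02,0,0,0],[0,0,0,-0.03,0,0,0],[0,0,0,0,0,0,0],[0,0,0,0,0,0,0],[0,0,0,0,0,0,0],[0,0,0,-0.04,0,0,0],[0,0,0,-0.05,0,0,0],[0,0,0,-0.05,0,0,0],[0,0,0,-0.04,0,0,0],[0,0,0,0,0,0,0]]' 60
python3 - <<'E'
from h import *
np.set_printoptions(precision=4,suppress=True)
s=ctrl.get_state();p=np.array(s["position"])
for n in("top","side"):
    im,d=ctrl.get_image(n);np.savez(n+"2.npz",im=im,d=d);C=cloud(n,d).reshape(-1,3)
    P=C[(C[:,2]>p[2]-.02)&(C[:,2]<p[2]+.06)]
    q=(P[:,:2]-p[:2]);v=np.array([.772,-.636]);a=q@v;b=q@[.636,.772];m=(abs(b)<.03)&(a>-.09)&(a<.13)
    P=P[m];a=a[m]
    for lo,hi in((-.07,-.03),(-.025,-.012),(.012,.06),(.06,.085),(.088,.118)):
        k=(a>lo)&(a<hi);print(n,lo,k.sum(),P[k].mean(0) if k.any() else 0, P[k][:,2].max() if k.any() else 0, a[k].min() if k.any() else 0,a[k].max() if k.any() else 0)
print(p)
x=[(cv2.resize(np.load(n+"2.npz")["im"],(560,420))) for n in("top","side")]
u=[proj(n,p)[0] for n in("top","side")];print(u)
cr=[cv2.resize(i[int(w[1])-40:int(w[1])+40,int(w[0])-50:int(w[0])+50],(400,320),interpolation=cv2.INTER_CUBIC) for i,w in zip(x,u)]
cv2.imwrite("pics/l3.png",np.hstack(cr))
E
```

```text
time: 19.18
position: [0.5245, -0.4126, 0.2632]
tool_rot: [1.061, 2.951, -0.003]
ft_force: [-0.0, -0.5, -7.5]
grip_width: 0.181
grip_force: 60.0
top -0.07 93 [ 0.4936 -0.3717  0.2854] 0.2976744518179018 -0.06653118094894042 -0.031076358760838155
top -0.025 11 [ 0.5121 -0.3972  0.2781] 0.2829958424603988 -0.02320450536833636 -0.013907841059379568
top 0.012 0 0 0 0 0
top 0.06 3 [ 0.5908 -0.4587  0.2767] 0.27844459190357196 0.07752124935932632 0.0825891784265232
top 0.088 55 [ 0.6072 -0.4775  0.277 ] 0.2854188059429422 0.08860289583668439 0.11748569169692141
side -0.07 106 [ 0.4888 -0.3714  0.2786] 0.2959466221276687 -0.06981202287626369 -0.032262655211706355
side -0.025 59 [ 0.5157 -0.3976  0.289 ] 0.3209234351025286 -0.02452443297740338 -0.012096925137510314
side 0.012 23 [ 0.5565 -0.4313  0.2662] 0.2745993687444116 0.012306341003449961 0.05720787239170113
side 0.06 13 [ 0.584  -0.4508  0.2683] 0.27529543135808077 0.0616226479161404 0.08427866936873356
side 0.088 27 [ 0.6062 -0.4687  0.2698] 0.28618550041148716 0.08843048959571147 0.10868820240687967
[ 0.5245 -0.4126  0.2632]
[array([420.5009, 215.1413]), array([271.2933, 105.1129])]
```

View pics/l3.png

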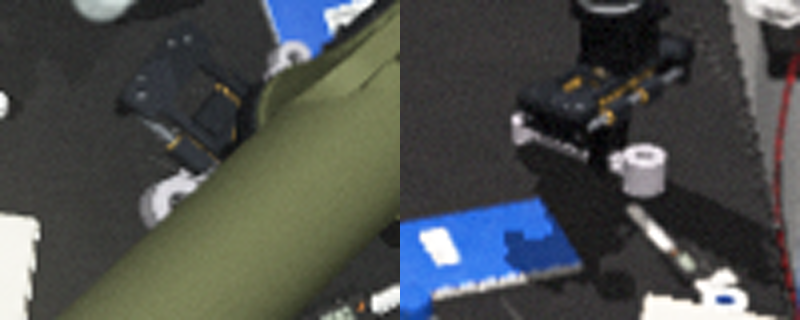

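The lever is lifted clear and looks level, with the boss at (645,170) and the eye at (520,128) in the right-hand crop. Now I turn it to the fixture's heading.

```bash
python3 -m handwheel '[[0,0,0,0,0,0,-3],[0,0,0,0,0,0,-4.5],[0,0,0,0,0,0,-4.5],[0,0,0,0,0,0,-3],[0,0,0,0,0,0,0],[0,0,0,0,0,0,0]]' | head -2
python3 plan.py .465 .322 .265 65.6
```

```text
time: 20.02
position: [0.5232, -0.4104, 0.2587]
t 20.025 p [ 0.5232 -0.4104  0.2587] yawY 65.43635311867808 q [ 0.0709  0.4111  0.7671  1.3762 -0.282   1.4683  1.9672] F [ 0.117  -0.0453 -6.1418] grip 0.17902653914598513 59.971046447753906
turn [ 0.0284 -0.1608 -0.1636] shift now [ 0.3574  0.642  -0.005 ] shift after turn [ 0.3555  0.643  -0.0063]
```

```bash
python3 -m handwheel '[[0,0.009,0.016,0,0,0,0],[0,0.0178,0.0322,0,0,0,0],[0,0.0178,0.0322,0,0,0,0],[0,0.0178,0.0322,0,0,0,0],[0,0.0178,0.0322,0,0,0,0],[0,0.0178,0.0322,0,0,0,0],[0,0.0178,0.0322,0,0,0,0],[0,0.0178,0.0322,0,0,0,0],[0,0.0178,0.0322,0,0,0,0],[0,0.0178,0.0322,0,0,0,0],[0,0.0178,0.0322,0,0,0,0],[0,0.0178,0.0322,0,0,0,0]]' | head -2
python3 -m handwheel '[[0,0.0178,0.0322,0,0,0,0],[0,0.0178,0.0322,0,0,0,0],[0,0.0178,0.0322,0,0,0,0],[0,0.0178,0.0322,0,0,0,0],[0,0.0178,0.0322,0,0,0,0],[0,0.0178,0.0322,0,0,0,0],[0,0.015,0.027,0,0,0,0],[0,0.01,0.018,0,0,0,0],[0,0.005,0.01,0,0,0,0],[0,0,0,0,0,0,0],[0,0,0,0,0,0,0]]'
python3 plan.py .465 .322 .127 65.6
```

```text
time: 21.52
position: [0.4904, 0.0116, 0.2602]
time: 22.9
position: [0.47, 0.2917, 0.2606]
tool_rot: [0.67, 3.069, -0.001]
ft_force: [-0.1, 0.1, -6.9]
grip_width: 0.172
grip_force: 60.0
t 22.9 p [0.47   0.2917 0.2606] yawY 65.36511592072799 q [-0.8089  0.0959  0.2208  1.6458 -0.0204  1.4025  0.5552] F [-0.1022  0.0577 -6.8791] grip 0.1721732285898168 59.97094810009003
turn [-0.0392  0.0322 -0.2349] shift now [0.0172 0.0255 0.1336] shift after turn [0.017  0.0255 0.1336]
```

```bash
python3 -m handwheel '[[0,0.009,0.013,0,0,0,-0.2],[0,0.008,0.0125,0.01,0,0,0],[0,0,0,0.03,0,0,0],[0,0,0,0.03,0,0,0],[0,0,0,0.02,0,0,0],[0,0,0,0.013,0,0,0],[0,0,0,0,0,0,0],[0,0,0,0,0,0,0],[0,0,0,0,0,0,0]]' | head -2
python3 plan.py .465 .322 .127 65.6
python3 - <<'E'
from h import *
np.set_printoptions(precision=4,suppress=True)
s=ctrl.get_state();p=np.array(s["position"]);w=np.radians(-24.4);x=np.array([np.cos(w),np.sin(w)]);y=np.array([-x[1],x[0]])
cr=[]
for n in("top","side"):
    im,d=ctrl.get_image(n);C=cloud(n,d).reshape(-1,3)
    q=C[:,:2]-p[:2];a=q@x;b=q@y
    m=(abs(b)<.035)&(C[:,2]>p[2]-.03)&(C[:,2]<p[2]+.045)
    for lo,hi in((-.08,-.028),(-.026,-.013),(.013,.04),(.04,.085),(.088,.125)):
        k=m&(a>lo)&(a<hi)
        if k.any():print(n,lo,k.sum(),"a",a[k].min(),a[k].max(),"b",b[k].min(),b[k].max(),"z med",np.median(C[k,2]),"zmax",np.percentile(C[k,2],95))
    u=proj(n,p)[0].astype(int);cr.append(cv2.resize(im[u[1]-50:u[1]+50,u[0]-50:u[0]+50],(400,400),interpolation=cv2.INTER_CUBIC))
cv2.imwrite("pics/m1.png",np.hstack(cr))
E
```

```text
time: 24.02
position: [0.465, 0.3241, 0.1587]
t 24.025 p [0.465  0.3241 0.1587] yawY 65.68904765108387 q [-0.8306  0.1825  0.1962  1.7556 -0.0381  1.205   0.5224] F [-0.4553 -0.1359 -6.8327] grip 0.17845813090749305 59.97103929519653
turn [0.1131 0.0509 0.089 ] shift now [-0.0008 -0.002   0.0317] shift after turn [-0.0009 -0.002   0.0317]
top 0.04 80 a 0.04023073867959355 0.08464163970522613 b -0.009418440865180386 0.007394775472125049 z med 0.17527312055909666 zmax 0.18101394600946577
top 0.088 61 a 0.08883056445297367 0.11616945151370833 b -0.013869022651542174 0.01106226360329458 z med 0.17452577761046842 zmax 0.18054055761566265
side -0.08 222 a -0.0694202430752538 -0.028047904365775256 b -0.01948737742751271 0.023996674928188463 z med 0.18339867666031523 zmax 0.19111884466117696
side -0.026 11 a -0.025486895120347252 -0.02081259663408648 b -0.006346634981884732 0.012513206480020097 z med 0.1733085394546435 zmax 0.1768178409018364
side 0.04 49 a 0.06381831872417422 0.08425947846604037 b -0.008662058854893346 0.011600018092355113 z med 0.17392858169698236 zmax 0.17952029079727444
side 0.088 80 a 0.08812282494643826 0.11334493881507032 b -0.011867188161102446 0.015486003339149366 z med 0.17246026013569393 zmax 0.17874865781698474
```

View pics/m1.png

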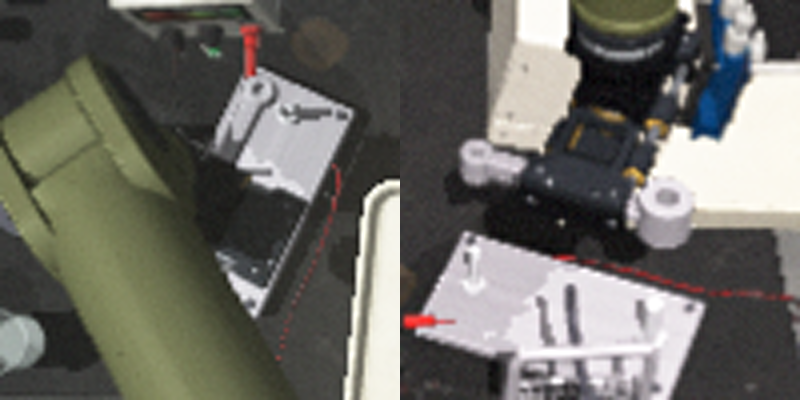

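The lever is in line with the posts, level within about 1°, and gripped at about 48 mm. Final lowering, then verify.

```bash
python3 -m handwheel '[[0,-0.0008,-0.002,0.01,0,0,0],[0,0,0,0.01,0,0,0],[0,0,0,0.007,0,0,0],[0,0,0,0.004,0,0,0],[0,0,0,0,0,0,0],[0,0,0,0,0,0,0],[0,0,0,0,0,0,0],[0,0,0,0,0,0,0]]'
python3 plan.py .465 .322 .127 65.6
python3 - <<'E'
from h import *
np.set_printoptions(precision=4,suppress=True)
s=ctrl.get_state();p=np.array(s["position"]);w=np.radians(-24.4);x=np.array([np.cos(w),np.sin(w)]);y=np.array([-x[1],x[0]])
for n in("top","side"):
    im,d=ctrl.get_image(n);C=cloud(n,d).reshape(-1,3)
    q=C[:,:2]-p[:2];a=q@x;b=q@y
    m=(abs(b)<.03)&(C[:,2]>p[2]-.03)&(C[:,2]<p[2]+.04)
    for nm,lo,hi in(("boss",-.08,-.028),("eye",.088,.125)):
        k=m&(a>lo)&(a<hi)
        if k.any():
            c=np.array([(a[k].max()-.013) if nm=="eye" else a[k].min()+.021,(b[k].min()+b[k].max())/2]);print(n,nm,p[:2]+c[0]*x+c[1]*y,"z",np.percentile(C[k,2],90))
    B=C[(C[:,2]>.155)&(C[:,2]<.185)&(abs(C[:,0]-.5)<.055)&(abs(C[:,1]-.467)<.02)];print(n,"bar pts",len(B),B.min(0) if len(B) else 0,B.max(0) if len(B) else 0)
E
```

```text
time: 25.12
position: [0.4645, 0.3216, 0.1269]
tool_rot: [0.661, 3.071, 0.001]
ft_force: [-0.3, -0.9, -6.5]
grip_width: 0.18
grip_force: 60.0
t 25.125 p [0.4645 0.3216 0.1269] yawY 65.69025137713939 q [-0.8263  0.2071  0.1958  1.7942 -0.044   1.1439  0.5301] F [-0.2785 -0.9184 -6.5408] grip 0.18000651695312148 59.97113227844238
turn [0.0322 0.0149 0.0902] shift now [-0.0003  0.0006 -0.0001] shift after turn [-0.0003  0.0006 -0.0001]
top eye [0.5584 0.2773] z 0.1472471647186194
top bar pts 13 [0.4478 0.4638 0.1615] [0.5457 0.4718 0.1778]
side boss [0.4208 0.3418] z 0.15782890112937006
side eye [0.5596 0.2799] z 0.14682139789197815
side bar pts 158 [0.4462 0.4476 0.1558] [0.5448 0.4861 0.1785]
```

```bash
python3 -m handwheel '[[0,0,0,0.002,0,0,0],[0,0,0,0,0,0,0],[0,0,0,0,0,0,0],[0,0,0,0,0,0,0],[0,0,0,0,0,0,0]]' && python3 -c "
from bench import ctrl
print(ctrl.close_job())"
```

```text
time: 25.85
position: [0.4643, 0.3215, 0.1246]
tool_rot: [0.661, 3.071, 0.0]
ft_force: [0.5, 0.0, -6.1]
grip_width: 0.176
grip_force: 60.0
the job is handed in; nothing more can be done
None
```

I handed the job in at about 26 s: the basket hangs free on the hook, and the lever is held level about 5 cm above the posts (allowed 2–6 cm; I held it above 4 cm to clear the hook tip), boss and eye about 3 mm off the post centres by camera; no verdict was returned.

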